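Press a cannon pinion home with the revolver press

TASK

Seat the cannon pinion on the movement in the revolver press. Push the loading slide fully in to its stop, index the revolving head click by click until the second runner clockwise (seen from above) from the empty bore stands over the movement, then press that runner down by its knob until you feel the pinion bottom, with no more than about 15 N, and let it spring back up. Use no other runner on the pinion and leave the loupe, bench block, balance tack and spring bar tool where they are.

Things in the scene. Friction and masses are not known exactly. Their poses are not given: they have to be found in the camera images.
- press: the revolver press, fixed to the bench: dark iron foot 150 x 84 mm, 12 mm high, and an upright steel column 13 mm thick. Origin on the bench under the column's axis; x points from the front of the press to its back (the loading slide comes out toward -x); z up. The foot reaches from x = -110 to +40 mm. Below the head stand only the column, the slide and the movement (60 mm high at most)
- head: the revolving head on top of the column: knurled aluminium disc 64 mm in diameter, 22 mm high (100 to 122 mm above the bench), with five runners through it and one empty bore; a nut at its middle reaches 128 mm. Origin on the column's axis at the disc's underside. Nothing stands beside it: it can be gripped across its diameter from above, the runners' knobs between the fingers
- head_joint (a joint): turn of the head, rad, growing counter-clockwise seen from above, no end stops. 0: the empty bore is at the front, over the movement. Six stations at whole multiples of pi/3, each a notch for a spring ball; halfway between two it tips over, so a released head clicks by itself into the nearest one (unless it balances right on the crest). Turning past a click takes 0.1 to 0.2 N m
- runner_1: first runner clockwise (seen from above) from the empty bore: upright 6 mm steel rod with a black knob 11 mm wide, 9 mm high. The five have like knobs, stand on a circle of 26 mm radius and differ in their tips (here a point). Origin at the centre of the knob's top, 148 mm above the bench when up; tip 90 mm below. A spring holds it up (2 N at rest, 4.5 N fully down); stroke 20 mm
- runner_2: second runner clockwise from the empty bore, the one to use: like runner_1, but with a hollow flat tip 8.4 mm in diameter that fits the pinion. Origin at the centre of the knob's top, 148 mm above the bench when up
- runner_3: third runner clockwise: domed tip 9 mm in diameter, else like runner_1
- runner_4: fourth runner clockwise: flat tip 12 mm in diameter, else like runner_1
- runner_5: fifth runner clockwise: pin tip 3.6 mm in diameter, else like runner_1
- work_axis (a point): point fixed on the press's foot, 12 mm above the bench and 26 mm in front of the column's axis: the front station; the runner that stands straight above it presses on the movement once the slide is in
- slide: loading slide between two gibs on the foot: aluminium plate 86 x 50 mm with a nest holding a brass watch movement 34 mm wide, and at its front an upright handle. Origin on the pinion's axis, 12 mm above the bench; the handle is 66 mm from it toward -x. The nest's height is screw-set, differs from job to job by up to 12 mm and is not measured: the pinion's top starts 43 to 56 mm above the bench
- slide_joint (a joint): how far the slide is drawn out toward the front, m: 0 = fully in against its stop, at most 0.065; it stays where it is left and moves with about 2 N
- handle (a point): centre of the top of the slide's handle, a black upright grip 12 to 14 mm in diameter that rises from 24 to 60 mm above the bench; with the slide in, it stands 92 mm in front of the column's axis
- pinion (a joint): how far the small steel cannon pinion (7 mm wide, its pipe 4 mm) at the movement's centre has been pressed down, m: 0 at the start, 0.003 = home on its shoulder. It is a friction fit: about 7 N on it (about 10 N on the knob, against the runner's spring) moves it, at its shoulder it stops dead
- eye_loupe: bystander: eye loupe standing on its wide rim, 32 mm wide, 27 mm high; origin at the centre of its underside
- hex_block: bystander: six-sided steel bench block with holes, 36 x 42 x 25 mm; origin at the centre of its underside
- bar_tool: bystander: two-ended steel spring bar tool lying flat, 146 mm long, 8 mm thick; origin at the centre of its underside
- tack: bystander: balance tack, a round weighted foot 30 mm wide with a thin post, 39 mm high; origin at the centre of its underside

How it is judged (in metres and radians):
On the way, in this order (a step that is already met when the one before it is completed fails the run):
1. the slide is fully in and the second runner stands over the movement, at rest in its click, before the pinion is pressed (value of joint each of slide_joint, pinion below 0.0015 m and horizontal distance between runner_2 and work_axis below 0.0025 m and velocity of joint head_joint between -0.2 and 0.2 rad/s), for 0.2 s.
2. the second runner presses the pinion home (value of joint pinion above 0.0026 m and horizontal distance between runner_2 and work_axis below 0.0025 m), for 0.1 s.
At the end, for the whole second after the job is handed in: The slide is fully in (within 1.5 mm of its stop), the second runner stands over the movement with the head at rest in its click (within 2.5 mm), the pinion is pressed home (at least 2.6 of its 3 mm), and the runner has sprung back up (within 2.5 mm) (all of step 2 and value of joint slide_joint below 0.0015 m and height (world z) of runner_2 above 0.1455 m and velocity of joint head_joint between -0.1 and 0.1 rad/s); the robot touches nothing.
It fails at once if the runner presses on the movement or its pinion with more than 20 N (contact force between runner_2 and slide above 20 N).
It fails at once if another runner is pressed onto the pinion or the movement (contact force between any of runner_1, runner_3, runner_4, runner_5 and slide above 1 N).
It fails at once if the loupe, block, balance tack or spring bar tool is moved by more than 15 mm (distance of any of eye_loupe, hex_block, bar_tool, tack from where it was at the start of the episode above 0.015 m).
It also fails if it takes over 72 s, if anything falls off the work surface, if the arm or the gripper's body presses on something with over 40 N, if the wrist force passes 120 N, or if a joint passes its speed limit or range.

ROBOT

A 6-joint arm with a two-finger parallel gripper is mounted at the origin on a cart in front of the work surface, level with it; the furniture and walls round the work are solid. World frame = base frame: x ahead of the robot, y to its left, z up, the work surface at z = 0. Lengths are in mm, angles in rad, forces in N, time in s.
With the tool pointing down it reaches from about 300 to 775 mm from the base axis. Payload 14.6 kg.
Tool frame: the origin (TCP) lies between the finger pads; the fingertips stand manip.tip_reach ahead of it and the grasp point (between the pads) lies 5 mm behind it (manip.tip_reach is the distance from the TCP to the fingertips, in mm); z points along the fingers, y is the line along which they close (so a half turn about z gives the same grasp; the last joint's range is limited). The gripper opens to 94 mm and grips with 3 to 60 N. Pads are 16 mm wide; open, the fingers measure 119 mm over their backs; the gripper's body (75 mm by 177 mm) begins 78 mm behind the grasp point.
Start: joints at [-1.324, 0.3, 1.521, -0, 1.321, -0.067], TCP at [169.764, -523.134, 219.446] pointing down, gripper open.
Joint ranges: [-3.03, 3.03], [-0.79, 2.21], [0.23, 2.52], [-1.04, 4.18], [0, 3.07], [-2.55, 2.55]. Speed limits (rad/s): [2.22, 2.22, 2.57, 3.14, 3.14, 3.14].

INTERFACE

Orientations are given as [roll, pitch, yaw] about the fixed x, y, z axes, in that order (R = Rz(yaw) Ry(pitch) Rx(roll)).
In Python, from cell import manip gives the robot as it stands. The module is installed in compiled form; this text tells all that it offers.
- The arm moves only by the shell command python3 -m creep 'ROWS' [FORCE]. ROWS is JSON, a list of rows, each a list of 3 entries, a list of its own where there are three numbers: the opening, from -1 (shut) to 1 (fully open), then the shift along the tool's x, y, z in cm, then the turn about the tool's z in units of 5 degrees (1.0 is 5 degrees). In form: [[grip, [tx, ty, tz], roll], ...]. A call has 1 to 12 rows; each row is the pose to reach, as a shift and turn from the pose commanded when the call began, along the tool's axes at that moment; what a row does not reach only later rows make up. A row lasts 1/10 s, in which the tool goes at most 50 mm and 8.59 degrees, less where a joint would pass 70% of its speed; a pose out of reach is approached as far as the arm can. A call with a gripper value outside its range is refused whole. The fingers move at their own pace and stop on an object; FORCE is the grip in N (left out, the last holds). Time passes only in rows, so rows that repeat a pose let the fingers close. It gives the time, the measured TCP pose, the force, the opening and the grip force at its end, in the units of the state.
- manip.read_state(): the state, without advancing time (a new reading comes with each control period).
- manip.camera(name): name is "scene" or "top" or "wrist"; returns the picture (420x560x3 uint8, red, green, blue); there is no depth.
- manip.camera_params(name): a dict with "fovy" (degrees; the focal length in pixels is half the picture's height over the tangent of half this angle, whatever the lens; pixels are square), "cx", "cy" (the principal point, pixels), "origin" and "attitude" of the camera in the world. Camera axes: x right, y down, z forward; pixel columns grow to the right and rows downward; lengths in mm; the calibration is good to about 2 mm. A picture is of the moment at which its call begins: read the wrist's pose just before it. camera_params takes no time and is no camera call; for the wrist camera it gives the pose at the moment of the call.
- manip.sign_off(): hands the job in; it is judged then, once.
The state is a dict: "clock": time; "joints": joint angles; "qd": joint speeds; "effort": joint torques, N m; "eef_pos": TCP position; "eef_rot": TCP orientation; "wrist_force": force on the tool from outside, world axes, zero at the start; "moment": the same for the moment, N m; "finger_gap": finger opening in mm; "finger_force": force on a finger pad.
Only numpy, scipy, OpenCV 4.12 (cv2) and the standard library are available. Lean on these libraries where they do the work, as an engineer would, in place of code of your own. Each camera call takes 0.05 s, during which the arm holds its last target. There are 200 camera calls.

## Working session

There is one attempt and no reset: what is moved stays moved. The work goes in short steps, Python scripts to look and compute and a shell command to move; the robot and the scene stay as the last step left them, time stands still between calls to the robot, and variables do not carry over. Pictures are saved under pics/ and viewed, at most 10 in all, crops included, and the job is handed in when it is done.

```bash
mkdir -p pics; python3 - <<'E'
from cell import manip
import cv2
print(manip.read_state(), manip.tip_reach)
for n in("scene","top","wrist"):
    print(n,manip.camera_params(n))
ims=[manip.camera(n) for n in("scene","top")]
for n,i in zip(("scene","top"),ims): cv2.imwrite(f"pics/{n}0.png",i[:,:,::-1])
E
```

```text
{'clock': 0.0, 'joints': array([-1.32362432e+00,  3.00467088e-01,  1.52157250e+00, -8.79305487e-07,
        1.32068519e+00, -6.66255468e-02]), 'qd': array([ 1.33790613e-03, -3.00537425e-04, -2.32418360e-05, -1.45258530e-04,
       -1.04759508e-03,  6.27946130e-05]), 'effort': array([ 2.63013448e-03, -5.31798470e+01, -3.52729261e+01,  7.09083793e-02,
        2.43888900e-02, -9.54641678e-05]), 'eef_pos': array([ 169.69499231, -522.91490541,  218.8921488 ]), 'eef_rot': array([-3.14046298e+00, -7.45228610e-05,  3.13797730e-01]), 'wrist_force': array([ 0.12193434, -0.20440599,  0.70830974]), 'moment': array([ 0.04825767,  0.02574748, -0.00104058]), 'finger_force': 0.0, 'finger_gap': 94.04216992054779} 14.0
scene {'fovy': 46.106057936292856, 'cx': 269.0963781064102, 'cy': 212.42180021572426, 'origin': array([ 43.66445361, 617.77109348, 866.80441126]), 'attitude': array([-2.38129028,  0.00717887, -2.35520075])}
top {'fovy': 49.18958193913345, 'cx': 273.72593373850435, 'cy': 207.7159821315592, 'origin': array([ 362.43541911,  119.15612524, 1130.51297478]), 'attitude': array([-2.92686058,  0.00387908, -1.73241028])}
wrist {'fovy': 61.86984346520319, 'cx': 281.0866118847343, 'cy': 209.62443489924723, 'origin': array([ 245.51258394, -498.54407562,  384.80100552]), 'attitude': array([ 2.86763511e+00,  8.66676886e-04, -1.25777631e+00])}
```

View pics/top0.png

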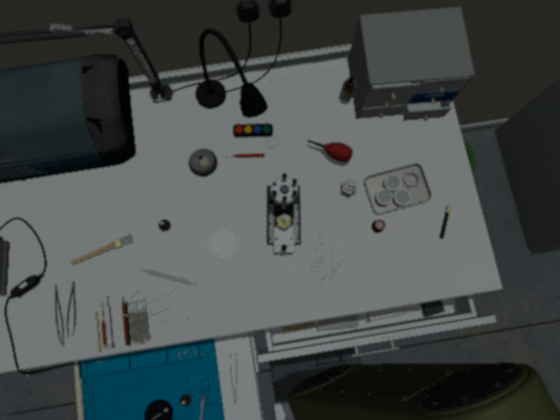

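View pics/scene0.png

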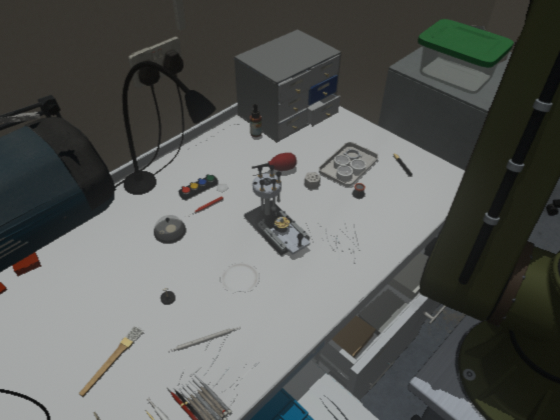

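The top view shows the press at about (284,215), with the head near (285,190) and the slide toward the robot at (285,250). I'll enlarge it.

```bash
python3 - <<'E'
import cv2,numpy as np
a=cv2.imread('pics/top0.png')[165:265,240:330]; b=cv2.imread('pics/scene0.png')[150:260,225:325]
a=cv2.resize(a,None,fx=6,fy=6,interpolation=3)[:600]; a=a[:600]
b=cv2.resize(b,None,fx=5.4,fy=5.4,interpolation=3)
h=np.zeros((600,800,3),np.uint8)
a=cv2.resize(a,None,fx=.72,fy=.72);b=cv2.resize(b,(400,440))
h[:a.shape[0],:a.shape[1]]=a; h[:440,395:795]=b
h=np.clip(h*1.6,0,255).astype(np.uint8)
cv2.imwrite('pics/crop0.png',h[:445])
E
cat > h.py <<'E'
import numpy as np
from scipy.spatial.transform import Rotation as R
from cell import manip
def P(n): 
    p=manip.camera_params(n); f=210/np.tan(np.radians(p['fovy']/2))
    return p,f,R.from_euler('xyz',p['attitude']).as_matrix()
def toworld(n,u,v,z,c=None):
    p,f,M=c or P(n)
    d=M@np.array([(u-p['cx'])/f,(v-p['cy'])/f,1]); o=p['origin']
    return o+d*(z-o[2])/d[2]
def topix(n,X,c=None):
    p,f,M=c or P(n); q=M.T@(np.array(X)-p['origin'])
    return np.array([p['cx']+f*q[0]/q[2],p['cy']+f*q[1]/q[2]])
E
python3 -c "
from h import *
for u,v,z in((285,189,128),(283,254,60),(285,221,50)): print(toworld('top',u,v,z))
for u,v,z in((267,180,128),(301,237,60)): print(toworld('scene',u,v,z))"
```

```text
[617.40106783  55.75335941 128.        ]
[480.78354018  82.11245079  60.        ]
[559.18620437  63.96555922  50.        ]
[617.83317269  58.76376715 128.        ]
[490.32214551  83.13596037  60.        ]
```

View pics/crop0.png

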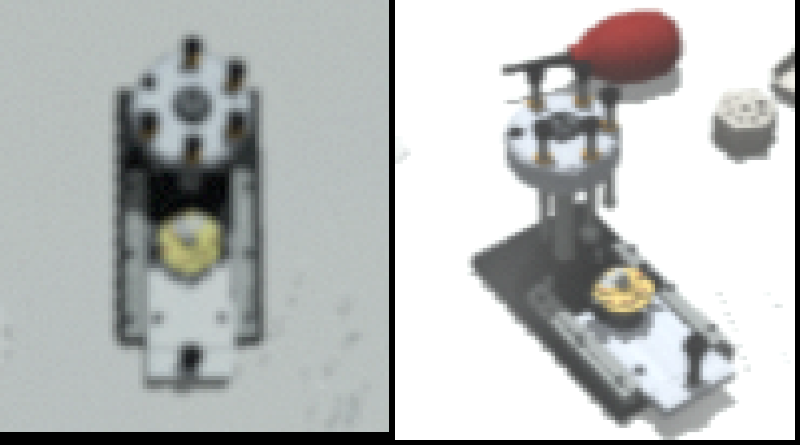

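The crop shows the nut at about (284.4,188.8) and the handle top at about (284,246). The empty bore is back-left, two stations clockwise from the front, so runner_2 is back-right and the head must turn 120° clockwise. I'll get the coordinates, then move the wrist camera over the press.

```bash
python3 - <<'E'
from h import *
c=lambda x,y:(240+x/4.32,165+y/4.32)
N=toworld('top',*c(192,103),128)
H=toworld('top',*c(190,349),60)
Pn=toworld('top',*c(190,228),50)
k=[toworld('top',*c(*q),148) for q in((192,42),(236,70),(235,122),(193,150),(148,122))]
print(N,H,Pn,H-N,np.hypot(*(H-N)[:2]),np.hypot(*(Pn-N)[:2]))
print(np.round(np.array(k)-N,1))
# foot edges z=12: left & right edges
for a,b in(((117,92),(117,343)),((262,170),(258,340)),((145,382),(228,378))):
    A=toworld('top',*c(*a),12);B=toworld('top',*c(*b),12);d=B-A;print(A,B,np.hypot(*d[:2]),np.degrees(np.arctan2(d[1],d[0])))
w=lambda x,y:(225+x/4.0-98.75,150+y/4.0)
E
```

```text
[617.96574524  56.92942125 128.        ] [499.43957331  76.65431595  60.        ] [567.33358294  65.07082761  50.        ] [-118.52617193   19.7248947   -68.        ] 120.15625203598803 51.28253462100144
[[ 26.9  -4.1  20. ]
 [  8.5 -24.   20. ]
 [-18.5 -18.8  20. ]
 [-29.6   4.8  20. ]
 [-11.3  25.1  20. ]]
[661.157264    91.81778557  12.        ] [515.64948835 115.08012888  12.        ] 147.35552039213638 170.916979914744
[601.50870775  16.41539136  12.        ] [504.41714566  35.79866509  12.        ] 99.00748824832945 168.70995069979972
[491.19258968 102.95888405  12.        ] [485.85568109  56.27408195  12.        ] 46.98886401146754 -96.52162213631777
```

```bash
python3 -m creep '[[-1,[48,-48,0],5.5],[-1,[48,-48,0],5.5],[-1,[48,-48,0],5.5],[-1,[48,-48,0],5.5],[-1,[48,-48,0],5.5],[-1,[48,-48,0],5.5],[-1,[48,-48,0],5.5],[-1,[48,-48,0],5.5],[-1,[48,-48,0],5.5],[-1,[48,-48,0],5.5],[-1,[48,-48,0],5.5],[-1,[48,-48,0],5.5]]' 20
```

```text
clock: 1.3
eef_pos: [441.2, 10.4, 219.5]
eef_rot: [3.142, -0.0, -0.166]
wrist_force: [0.3, -1.0, -0.2]
finger_gap: 1.8
finger_force: 0.0
```

```bash
python3 -m creep '[[-1,[2.7,-7.5,0],0],[-1,[2.7,-7.5,0],0],[-1,[2.7,-7.5,0],0],[-1,[2.7,-7.5,0],0],[-1,[2.7,-7.5,0],0]]'
python3 - <<'E'
from h import *
import cv2,pickle
c=P('wrist'); i=manip.camera('wrist'); pickle.dump(c,open('c1.pkl','wb'))
cv2.imwrite('pics/w1.png',i[:,:,::-1])
E
```

```text
clock: 1.8
eef_pos: [479.4, 76.9, 219.4]
eef_rot: [3.141, 0.0, -0.167]
wrist_force: [0.5, -0.8, 0.5]
finger_gap: 0.6
finger_force: 0.0
```

View pics/w1.png

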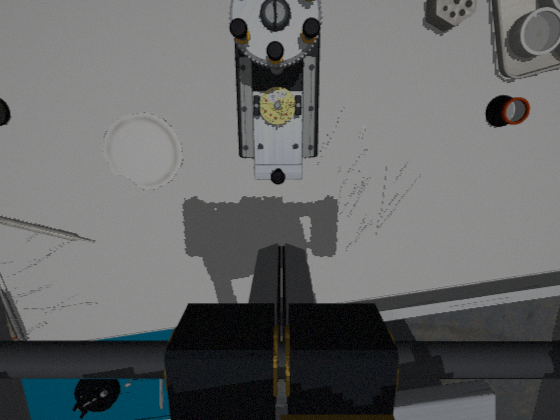

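The wrist view shows the nut at (275,13), the front knob at (275,51), the side knobs at (239,28) and (311,28), and the handle top at (278,176).

```bash
python3 - <<'E'
from h import *
import pickle
c=pickle.load(open('c1.pkl','rb'))
N=toworld('',275,13,128,c);H=toworld('',278,176,60,c);K=toworld('',275,49,148,c)
a=toworld('',239,26,148,c);b=toworld('',311,26,148,c)
print(N,H,K,a,b)
d=(N-H)[:2];print(np.hypot(*d),np.degrees(np.arctan2(d[1],d[0])))
d=(N-K)[:2];print(np.hypot(*d)); d=(a-b)[:2];print(np.hypot(*d),np.degrees(np.arctan2(d[1],d[0])))
for s in((238,60),(237,155)),((321,60),(318,155)):
    A,B=[toworld('',*q,12,c) for q in s];d=(A-B)[:2];print(A,B,np.degrees(np.arctan2(d[1],d[0])))
# head centre from knobs: a,b are at +-60deg from K; 
E
```

```text
[619.95119453  57.53461597 128.        ] [500.58288843  76.58611042  60.        ] [595.31041771  61.49396928 148.        ] [611.77251799  81.02605397 148.        ] [604.40991773  37.50934294 148.        ]
120.87907983904199 -9.068075690012693
24.956849987451818
44.13515629546311 80.3970565905006
[612.9436214  97.7749037  12.       ] [521.55762597 117.47378175  12.        ] -12.164372622193524
[599.26265327  16.92980913  12.        ] [507.22216357  32.81376007  12.        ] -9.791414968493461
```

```bash
python3 -m creep '[[-1,[-1.2,-0.3,3],0],[-1,[-1.2,-0.3,7],0],[-1,[-1.2,-0.3,11.5],0],[-1,[-1.2,-0.3,15],0],[-1,[-1.2,-0.3,17.3],0],[-1,[-1.2,-0.3,17.3],0],[-1,[0,-0.3,17.3],0],[-1,[0.8,-0.3,17.3],0],[-1,[1.4,-0.3,17.3],0],[-1,[2.0,-0.3,17.3],0],[-1,[2.5,-0.3,17.3],0],[-1,[2.8,-0.3,17.3],0]]'
```

```text
clock: 3.05
eef_pos: [508.4, 75.9, 46.7]
eef_rot: [-3.142, -0.0, -0.166]
wrist_force: [-1.1, -0.4, 1.7]
finger_gap: 0.6
finger_force: 1.2
```

```bash
python3 -m creep '[[-1,[0.2,0,0],0],[-1,[0.4,0,0],0],[-1,[0.5,0,0],0]]'; python3 -m creep '[[-1,[0.15,0,0],0],[-1,[0.25,0,0],0],[-1,[0.25,0,0],0]]'
```

```text
clock: 3.35
eef_pos: [512.9, 75.2, 46.4]
eef_rot: [-3.142, 0.0, -0.166]
wrist_force: [-1.7, -0.1, 1.0]
finger_gap: 0.2
finger_force: 1.1
clock: 3.65
eef_pos: [514.2, 75.0, 46.3]
eef_rot: [3.141, 0.003, -0.166]
wrist_force: [-10.7, 0.8, 7.9]
finger_gap: 0.8
finger_force: 5.4
```

```bash
python3 -m creep '[[-1,[0.05,0,0],0],[-1,[0.05,0,0],0],[-1,[-1.5,0,0],0],[-1,[-1.5,0,-4],0],[-1,[-1.5,0,-9],0],[-1,[-1.5,0,-14],-1],[1,[-1.5,0,-19],-2],[1,[3,0,-19],-4],[1,[8,0,-19],-5.5],[1,[10.5,0,-19],-7],[1,[10.5,0,-19],-8.5],[1,[10.5,0,-19],-10]]'; python3 -m creep '[[1,[0,0,0],-1.7],[1,[0,0,0],-3.4],[1,[0,0,0],-5.1],[1,[0,0,0],-6.8],[1,[0,0,0],-8.5],[1,[0,0,0],-10.2],[1,[0,0,0],-11.9],[1,[0,0,0],-13.6],[1,[0,0,0],-14],[1,[0,0,0],-14],[1,[0,0,0],-14]]' 20
python3 - <<'E'
from h import *
import cv2
c=P('wrist');i=manip.camera('top');print(manip.read_state()['joints'])
s=cv2.convertScaleAbs(cv2.resize(i[165:265,240:330,::-1],None,fx=6,fy=6,interpolation=3),alpha=1.6);cv2.imwrite('pics/t2.png',s)
E
```

```text
clock: 4.85
eef_pos: [619.5, 57.2, 235.6]
eef_rot: [-3.141, 0.0, 0.712]
wrist_force: [-0.2, 0.9, 1.0]
finger_gap: 45.1
finger_force: 0.0
clock: 5.95
eef_pos: [619.0, 57.5, 236.4]
eef_rot: [3.141, 0.0, 1.927]
wrist_force: [-0.4, -0.3, -1.0]
finger_gap: 94.0
finger_force: 0.0
[ 3.36022990e-02  4.50705596e-01  1.27624011e+00  6.00082534e-05
  1.41450453e+00 -3.22485627e-01]
```

View pics/t2.png

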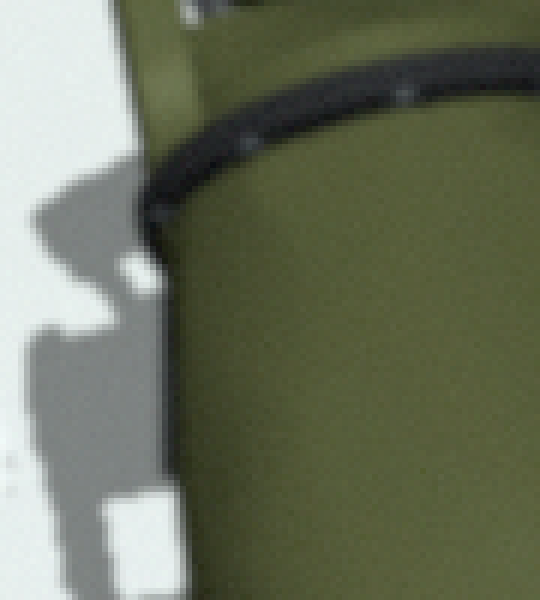

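```bash
python3 -m creep '[[1,[0,0,4],0],[1,[0,0,8],0],[1,[0,0,11],0],[1,[0,0,13],0],[1,[0,0,13],0],[-1,[0,0,13],0],[-1,[0,0,13],0],[-1,[0,0,13],0],[-1,[0,0,13],0],[-1,[0,0,13],0],[-1,[0,0,13],0]]' 30
```

```text
clock: 7.1
eef_pos: [619.6, 57.6, 107.4]
eef_rot: [3.139, 0.001, 1.928]
wrist_force: [5.0, 1.2, 1.3]
finger_gap: 63.3
finger_force: 30.0
```

```bash
python3 -m creep '[[-1,[0,0,0],1],[-1,[0,0,0],2],[-1,[0,0,0],3],[-1,[0,0,0],4],[-1,[0,0,0],5.2],[-1,[0,0,0],6.4],[-1,[0,0,0],7.6],[-1,[0,0,0],8.8],[-1,[0,0,0],10],[-1,[0,0,0],11],[-1,[0,0,0],12],[-1,[0,0,0],12]]'; python3 -m creep '[[-1,[0,0,0],1],[-1,[0,0,0],2],[-1,[0,0,0],3],[-1,[0,0,0],4],[-1,[0,0,0],5.2],[-1,[0,0,0],6.4],[-1,[0,0,0],7.6],[-1,[0,0,0],8.8],[-1,[0,0,0],10],[-1,[0,0,0],11],[-1,[0,0,0],12],[-1,[0,0,0],12]]'
```

```text
clock: 8.3
eef_pos: [619.8, 57.6, 107.4]
eef_rot: [3.14, -0.002, 0.878]
wrist_force: [5.1, 0.8, 1.7]
finger_gap: 63.6
finger_force: 30.0
clock: 9.5
eef_pos: [619.8, 57.5, 107.4]
eef_rot: [-3.141, -0.003, -0.169]
wrist_force: [4.1, 1.3, 1.3]
finger_gap: 63.5
finger_force: 30.0
```

```bash
python3 -m creep '[[1,[0,0,0],0],[1,[0,0,0],0],[1,[0,0,0],0],[1,[0,0,-4],0],[1,[0,0,-8],0],[1,[0,0,-12],0],[1,[-4,0,-13],0],[-1,[-8,0,-13],0],[-1,[-12,0,-13],0],[-1,[-12,0,-13],0],[-1,[-12,0,-13],0],[-1,[-12,0,-13],0]]'
python3 - <<'E'
from h import *
import cv2,pickle
c=P('wrist'); i=manip.camera('wrist'); pickle.dump(c,open('c2.pkl','wb'))
cv2.imwrite('pics/w2.png',cv2.resize(i[:210,140:420,::-1],None,fx=2.8,fy=2.8,interpolation=3))
E
```

```text
clock: 10.7
eef_pos: [501.3, 77.1, 236.6]
eef_rot: [-3.141, -0.0, -0.166]
wrist_force: [-0.6, -0.2, 0.9]
finger_gap: 57.4
finger_force: 0.0
```

View pics/w2.png

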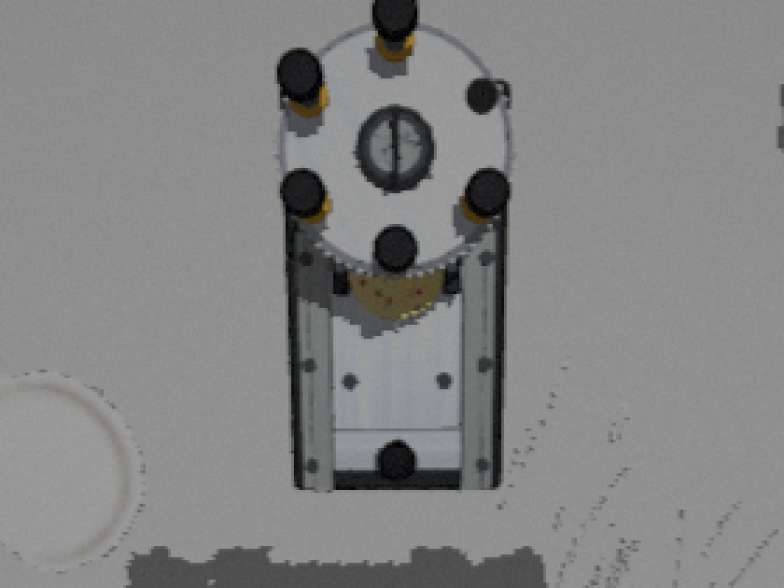

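The empty bore is now back-right at (482,95). Going clockwise from it, the right-front knob is runner_1 and the front knob at (395,249) is runner_2, which is what I wanted. The handle top is at (397,458).

```bash
python3 - <<'E'
from h import *
import pickle
c=pickle.load(open('c2.pkl','rb'))
g=lambda x,y,z:toworld('',140+x/2.8,y/2.8,z,c)
N=g(395,148,128);K=g(395,247,148);H=g(397,456,60)
s=manip.read_state();T=s['eef_pos'];y=s['eef_rot'][2]
for q in(N,K,H):
    d=(q-T)[:2];print(q,'tool',d[0]*np.cos(y)+d[1]*np.sin(y),d[0]*np.sin(y)-d[1]*np.cos(y))
print(np.hypot(*(N-H)[:2]),np.hypot(*(N-K)[:2]))
E
```

```text
[619.91020408  57.45968971 128.        ] tool 120.1725513576238 -0.2994419086121525
[594.86365642  61.68726816 148.        ] tool 94.77173217238709 -0.3182636339388445
[531.78189204  71.61102764  60.        ] tool 30.91763282816356 0.34806718756950783
89.25726720962402 25.400826158580625
```

```bash
python3 -m creep '[[-1,[4,0,0],0],[-1,[8,0,0],0],[-1,[9.4,0,0],0],[-1,[9.4,0,2],0],[-1,[9.4,0,4.5],0],[-1,[9.4,0,6.2],0],[-1,[9.4,0,6.8],0],[-1,[9.4,0,6.8],0],[-1,[9.4,0,6.8],0]]'; python3 -m creep '[[-1,[0,0,0.2],0],[-1,[0,0,0.4],0],[-1,[0,0,0.5],0],[-1,[0,0,0.6],0],[-1,[0,0,0.6],0]]'
```

```text
clock: 11.65
eef_pos: [593.8, 61.6, 169.2]
eef_rot: [-3.141, -0.001, -0.166]
wrist_force: [-0.0, 0.4, -0.4]
finger_gap: 0.6
finger_force: 0.0
clock: 12.15
eef_pos: [593.2, 61.7, 162.4]
eef_rot: [-3.142, 0.0, -0.166]
wrist_force: [0.2, -0.0, 0.2]
finger_gap: 0.3
finger_force: 0.0
```

```bash
python3 -m creep '[[-1,[0,0,0.1],0],[-1,[0,0,0.2],0],[-1,[0,0,0.2],0]]'; python3 -m creep '[[-1,[0,0,0.05],0],[-1,[0,0,0.1],0],[-1,[0,0,0.1],0]]';python3 -m creep '[[-1,[0,0,0.05],0],[-1,[0,0,0.1],0],[-1,[0,0,0.1],0]]'
```

```text
clock: 12.45
eef_pos: [593.3, 61.7, 160.5]
eef_rot: [-3.142, -0.0, -0.166]
wrist_force: [-0.9, 0.3, 2.0]
finger_gap: 0.9
finger_force: 1.0
clock: 12.75
eef_pos: [593.2, 61.7, 159.4]
eef_rot: [-3.142, -0.0, -0.166]
wrist_force: [0.1, 0.4, 2.8]
finger_gap: 0.7
finger_force: 1.1
clock: 13.05
eef_pos: [593.2, 61.7, 158.4]
eef_rot: [-3.142, -0.0, -0.166]
wrist_force: [-0.9, 1.0, 2.8]
finger_gap: 0.4
finger_force: 1.1
```

```bash
python3 -m creep '[[-1,[0,0,0.04],0],[-1,[0,0,0.07],0],[-1,[0,0,0.07],0]]';python3 -m creep '[[-1,[0,0,0.04],0],[-1,[0,0,0.07],0],[-1,[0,0,0.07],0]]';python3 -m creep '[[-1,[0,0,0.04],0],[-1,[0,0,0.07],0],[-1,[0,0,0.07],0]]'
```

```text
clock: 13.35
eef_pos: [593.2, 61.7, 157.8]
eef_rot: [-3.142, -0.0, -0.166]
wrist_force: [0.2, 0.4, 2.8]
finger_gap: 0.3
finger_force: 1.3
clock: 13.65
eef_pos: [593.3, 61.7, 157.4]
eef_rot: [-3.142, -0.0, -0.166]
wrist_force: [-2.3, -0.2, 5.9]
finger_gap: 1.0
finger_force: 2.8
clock: 13.95
eef_pos: [593.3, 61.7, 157.0]
eef_rot: [-3.141, -0.001, -0.166]
wrist_force: [-2.0, -1.1, 7.8]
finger_gap: 0.5
finger_force: 4.1
```

```bash
python3 -m creep '[[-1,[0,0,0.03],0],[-1,[0,0,0.05],0],[-1,[0,0,0.05],0]]';python3 -m creep '[[-1,[0,0,0.03],0],[-1,[0,0,0.05],0],[-1,[0,0,0.05],0]]';python3 -m creep '[[-1,[0,0,0.03],0],[-1,[0,0,0.05],0],[-1,[0,0,0.05],0]]'
```

```text
clock: 14.25
eef_pos: [593.3, 61.7, 156.6]
eef_rot: [-3.141, -0.001, -0.166]
wrist_force: [-2.5, -0.7, 9.0]
finger_gap: 0.5
finger_force: 4.3
clock: 14.55
eef_pos: [593.3, 61.7, 156.1]
eef_rot: [-3.141, -0.001, -0.166]
wrist_force: [-3.3, 0.0, 7.6]
finger_gap: 0.6
finger_force: 4.3
clock: 14.85
eef_pos: [593.3, 61.7, 155.6]
eef_rot: [-3.141, -0.001, -0.166]
wrist_force: [-1.4, -0.2, 8.0]
finger_gap: 0.6
finger_force: 4.4
```

```bash
python3 -m creep '[[-1,[0,0,0.03],0],[-1,[0,0,0.05],0],[-1,[0,0,0.05],0]]';python3 -m creep '[[-1,[0,0,0.03],0],[-1,[0,0,0.05],0],[-1,[0,0,0.05],0]]';python3 -m creep '[[-1,[0,0,0.03],0],[-1,[0,0,0.05],0],[-1,[0,0,0.05],0]]'
```

```text
clock: 15.15
eef_pos: [593.3, 61.7, 155.1]
eef_rot: [-3.141, -0.001, -0.166]
wrist_force: [-3.1, -0.3, 9.5]
finger_gap: 0.2
finger_force: 4.4
clock: 15.45
eef_pos: [593.4, 61.8, 154.6]
eef_rot: [-3.141, -0.001, -0.166]
wrist_force: [-3.2, -0.1, 8.7]
finger_gap: 0.4
finger_force: 4.4
clock: 15.75
eef_pos: [593.4, 61.7, 154.1]
eef_rot: [-3.141, -0.001, -0.166]
wrist_force: [-2.7, -1.2, 9.1]
finger_gap: 0.9
finger_force: 4.5
```

```bash
python3 -m creep '[[-1,[0,0,0.03],0],[-1,[0,0,0.04],0],[-1,[0,0,0.04],0]]';python3 -m creep '[[-1,[0,0,0.02],0],[-1,[0,0,0.04],0],[-1,[0,0,0.04],0]]'
```

```text
clock: 16.05
eef_pos: [593.4, 61.8, 153.9]
eef_rot: [-3.141, -0.001, -0.166]
wrist_force: [-4.8, 0.3, 11.1]
finger_gap: 0.3
finger_force: 5.5
clock: 16.35
eef_pos: [593.4, 61.8, 153.8]
eef_rot: [-3.141, -0.001, -0.166]
wrist_force: [-4.1, -0.4, 12.3]
finger_gap: 0.3
finger_force: 6.5
```

It has bottomed: the travel stalls at 153.9 mm while the force climbs to 12 N. Next I hold briefly and lift off.

```bash
python3 -m creep '[[-1,[0,0,0.02],0],[-1,[0,0,0.02],0],[-1,[0,0,-0.3],0],[-1,[0,0,-0.8],0],[-1,[0,0,-1.3],0],[-1,[0,0,-3],0],[-1,[0,0,-6],0],[-1,[-4,0,-8],0],[-1,[-8,0,-8],0],[-1,[-9.4,0,-8],0],[-1,[-9.4,0,-8],0],[-1,[-9.4,0,-8],0]]'
python3 - <<'E'
from h import *
import cv2,pickle
i=manip.camera('wrist')
cv2.imwrite('pics/w3.png',cv2.resize(i[:210,140:420,::-1],None,fx=2.8,fy=2.8,interpolation=3))
E
```

```text
clock: 17.55
eef_pos: [501.0, 77.2, 232.8]
eef_rot: [-3.142, -0.0, -0.166]
wrist_force: [1.0, -0.3, -0.9]
finger_gap: 0.5
finger_force: 0.0
```

View pics/w3.png

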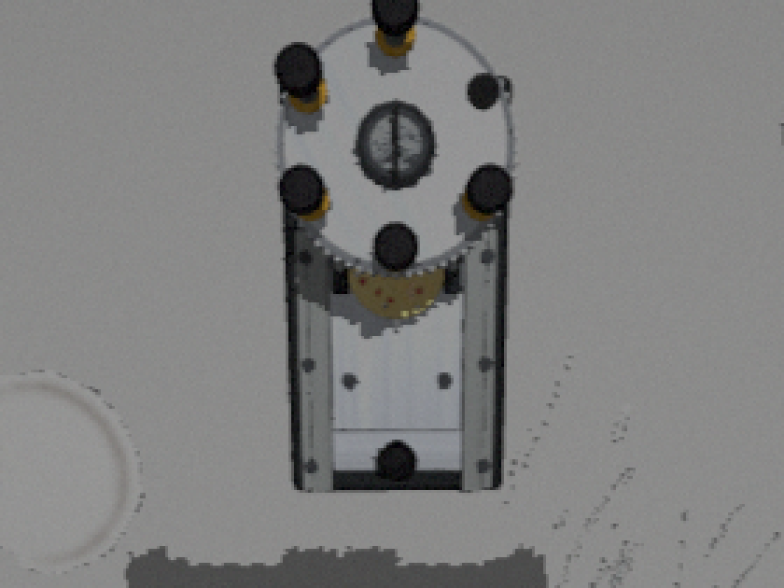

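The head is still in its click with runner_2 in front at (395,246), back up at the same height as the other knobs. The slide is in and the arm is clear.

```bash
python3 -c "
from cell import manip
print(manip.sign_off())"
```

```text
the job is handed in; nothing more can be done
None
```

I handed the job in: the slide is in to its stop, runner 2 is clicked in over the movement, the pinion was pressed until it bottomed at about 12 N on the knob, and the runner sprang back up; sign-off returned no verdict.

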